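# Refit the tray sealer's twin-tray plate and latch the head

### The job

Put the washed twin-tray plate back on the tray sealer: lower it gently over the two locating pins, without dropping it, until it lies flush on the deck (either way round will do), then swing the open sealing head down and press until the catch holds it fully shut. Leave the timer, canister, ramekin and egg separator where they are.

Things in the scene. Friction and masses are not known exactly. Their poses are not given: they have to be found in the camera images.
- plate: Loose aluminium twin-tray plate, 110 (its x) x 200 (its y) x 14 mm (its z), about 0.4 kg, flat on the sill, orange seals up (they add 1 mm, look only). Origin at the centre of its underside, the centre of mass. Two openings, each 82 (x) x 60 mm (y), centred at y = +42 and -42 mm. Two 14 mm through holes for the pins at x = 0, y = +86 and -86 mm. The same turned half round.
- plate_web (a point): Middle of the top of the plate's centre web, 14 mm above the plate's origin. The web is a straight bar between the openings, 24 mm wide in y, running 82 mm along the plate's x: grip it from above with one finger in each opening.
- sealer: Tray sealer base, fixed, white with bright steel deck: x -90 to +122, y -130 to +130, 65 mm high; origin on the sill below the middle between the pins. Its front (knob, catch) looks along its -x, the hinge is at the rear. The deck has an open well, x -45 to +45, y -74 to +74, 47 mm deep, so fingers may reach below a seated plate.
- deck (a point): Point on the deck's surface (65 mm above the sill) midway between the two pins, axes as sealer. The plate is home when its origin lies here with its y along the deck's y.
- pin_left (a point): Tip of the locating pin at the sealer's y = +86 mm. Both pins are 10 mm in diameter, 24 mm tall above the deck, straight for 14 mm and then tapered to 4 mm at the tip (2 mm play all round in the plate's holes).
- pin_right (a point): Tip of the other pin, at the sealer's y = -86 mm.
- catch_roller (a point): Catch at the front: a brass sprung roller in a bracket that stands 22 mm above the deck, at the sealer's x -90 to -76, y -20 to +20 mm; this point, at x -90 mm and 70 mm above the sill, is its middle. A striker on the head pushes the roller back, passes below it and is held.
- head (a joint): Opening angle of the sealing head, rad: 0 fully shut, 1.72 to 1.86 at the start (upright, leaning back), stop at 1.9. A stiff friction hinge: it stays where it is left, some 5 N at the handle moves it. Near 0.07 rad the striker meets the catch; 5 to 10 N down on the handle takes it past, then it snaps to 0 and is held.
- head_hinge (a point): Middle of the hinge axis: sealer's x = +100 mm, 98 mm above the sill, along the sealer's y. At opening q, a point r along the head and h above the axis (measured shut) lies at sealer's x = 100 - r cos q + h sin q, height 98 + r sin q + h cos q (mm). The head is a slab 205 mm long, 190 wide, upper face at h = 17 mm; its platens end 3 mm above a seated plate.
- head_handle (a point): Middle of the black handle bar at the head's free edge: 18 mm in diameter, 138 mm long, parallel to the hinge, at r = 222 mm, h = 12 mm (110 mm above the sill when shut, about 310 when open). Push it or pinch it between its two arms, 94 mm apart. To close the open head, push the bar from the side that looks away from the pins.
- timer: Bystander: grey triple-dial kitchen timer, 52 x 170 x 78 mm, chrome button on top; origin at the centre of its underside.
- canister: Bystander: empty clamped-lid glass canister, 104 mm in diameter, 217 mm tall; origin at the centre of its underside.
- ramekin: Bystander: black melamine ramekin, 90 mm in diameter, 45 mm tall; origin at the centre of its underside.
- separator: Bystander: white plastic egg separator, cup 80 mm in diameter, 22 mm tall, handle to 107 mm from the cup's axis along its x; origin below the middle of the cup.

How it is judged:
On the way, in this order (a step that is already met when the one before it is completed fails the run):
1. the plate lies flush on the deck over both pins, the head still open (z of plate in the frame of deck below 0.0025 m and horizontal distance between plate and deck below 0.004 m and angle between the y axis of plate and the y axis of sealer, either way round below 0.05 rad and angle between plate's own z axis and vertical below 0.025 rad and value of joint head above 1 rad), for 0.3 s.
2. the head is shut (value of joint head below 0.015 rad), for 0.2 s.
At the end, for the whole second after the job is handed in: The plate rests flush on the deck with both pins through its holes (within 2.5 mm in height, 4 mm sideways, 0.05 rad in heading, 0.025 rad of level), still, and the head stays shut in its catch (joint below 0.015 rad) (z of plate in the frame of deck between -0.0025 and 0.0025 m and horizontal distance between plate and deck below 0.004 m and angle between the y axis of plate and the y axis of sealer, either way round below 0.05 rad and angle between plate's own z axis and vertical below 0.025 rad and linear speed of plate below 0.02 m/s and value of joint head below 0.015 rad); the robot touches nothing.
It fails at once if the plate is dropped or slammed onto the sealer (faster than 0.4 m/s within 40 mm of the deck) (horizontal distance between plate and deck below 0.05 m and z of plate in the frame of deck below 0.04 m and linear speed of plate above 0.4 m/s).
It fails at once if the timer is moved more than 25 mm (distance of timer from where it was at the start of the episode above 0.025 m).
It fails at once if the canister is moved more than 25 mm (distance of canister from where it was at the start of the episode above 0.025 m).
It fails at once if the ramekin is moved more than 25 mm (distance of ramekin from where it was at the start of the episode above 0.025 m).
It fails at once if the egg separator is moved more than 25 mm (distance of separator from where it was at the start of the episode above 0.025 m).
It also fails if it takes over 72 s, if anything falls off the work surface, if the arm or the gripper's body presses on something with over 40 N, if the wrist force passes 120 N, or if a joint passes its speed limit or range.

### The arm

A 7-joint arm with a two-finger parallel gripper is mounted at the origin on the work surface. World frame = base frame: x ahead of the robot, y to its left, z up, the work surface at z = 0. Lengths are in m, angles in rad, forces in N, time in s.
With the tool pointing down it reaches from about 0.4 to 0.9 m from the base axis. Payload 5.5 kg.
Tool frame: the origin (TCP) lies at the very end of the fingers, on their centre line; the grasp point (between the pads) lies arm.pinch_z behind it (arm.pinch_z is the distance from the TCP to the grasp point, in m); z points along the fingers, y is the line along which they close (so a half turn about z gives the same grasp; the last joint's range is limited). The gripper opens to 92 mm and grips with 3 to 60 N. Pads are 19 mm wide; open, the fingers measure 130 mm over their backs; the gripper's body (75 mm by 190 mm) begins 47 mm behind the grasp point.
Start: joints at [-0.958, 0.501, -0.427, 1.55, 0.221, 1.138, -0.21], TCP at [0.223, 0.611, 0.227] pointing down, gripper open.
Joint ranges: [-2.88, 2.88], [-0.31, 2.03], [-1.54, 1.56], [0.2, 2.42], [-1.41, 4.55], [0.19, 2.02], [-2.57, 2.57]. Speed limits (rad/s): [2.57, 2.57, 3.14, 3.14, 3.14, 3.14, 3.14].

### API

Orientations are given as a 3x3 rotation matrix whose columns are the frame's x, y, z axes.
In Python, from workcell import arm, imaging, job_done, masks_of, spot_point gives the robot as it stands.
- The arm moves only by the tool move_arm, never from a script. Its argument "plan" is a list that holds one entry, the list of rows, each a list of 7 numbers: the shift along the tool's x, y, z normalised to -1 to 1, where 1 is 40 cm, then the turn, a rotation vector about the tool's x, y, z normalised to -1 to 1, where 1 is 2 pi rad, then the opening, from 0 (shut) to 1 (fully open). A call has 1 to 12 rows; each row is the pose to reach, as a shift and turn from the pose commanded when the call began, along the tool's axes at that moment, turning the shorter way round; what a row does not reach only later rows make up. A row lasts 1/10 s, in which the tool goes at most 50 mm and 8.59 degrees, less where a joint would pass 70% of its speed; a pose out of reach is approached as far as the arm can. A call with a number of a shift or a turn outside -1 to 1 is refused whole. A call with a gripper value outside its range is refused whole. The fingers move at their own pace and stop on an object; "grip_force" is the grip in N (left out, the last holds). Time passes only in rows, so rows that repeat a pose let the fingers close. It gives the time, the measured TCP pose, the force, the opening and the grip force at its end, in the units of the state.
- arm.read_state(): the state, without advancing time (a new reading comes with each control period).
- imaging.grab_frame(name): name is "scene" or "top" or "wrist"; returns a dict with "img" (384x512x3 uint8, blue, green, red), "depth" (384x512 float32, m along the optical axis (not along the pixel's ray), 0 where there is no reading), "fx", "fy", "cx", "cy" (pixels), "R" (3x3) and "t" (3): a world point X has camera coordinates R X + t. Camera axes: x right, y down, z forward; pixel columns grow to the right and rows downward; lengths in m; the calibration is good to about 2 mm. A picture is of the moment at which its call begins.
- job_done(): hands the job in; it is judged then, once.
Trained networks look in a picture, given as the dict that the camera call returned (one of the last four; its "shot" number tells which), for a name from the list of things; names that differ only in an ending like _2 or _b are one class to them, and where a whole thing is asked for, a point or a joint stands for the part that bears it (a point fixed in the world has none). Each returns a list of dicts, best first, with "conf" (0 to 1); they miss things now and then, are a little off and sometimes report something else, mostly with a low value. They report only what shows in the picture. A call takes as long as a camera call.
- masks_of(thing, picture): "mask" (384x512 bool, what is visible of it).
- spot_point(thing, picture): "point" ([x, y, z] in m, in the coordinates of the camera as it stood for that picture, good to about 4 mm: a listed point, or the origin of a listed thing).
The state is a dict: "clock": time; "joints": joint angles; "joint_vel": joint speeds; "joint_efforts": joint torques, N m; "position": TCP position; "tool_rot": TCP orientation; "contact_force": force on the tool from outside, world axes, zero at the start; "torque": the same for the moment, N m; "gripper_width": finger opening in m; "finger_force": force on a finger pad.
Only numpy, scipy, OpenCV 4.12 (cv2) and the standard library are available. Lean on these libraries where they do the work, as an engineer would, in place of code of your own. Each camera call takes 0.05 s, during which the arm holds its last target. There are 200 camera calls.

## Working session

There is one attempt and no reset: what is moved stays moved. The work goes in short steps, Python scripts to look and compute and a tool call to move; the robot and the scene stay as the last step left them, time stands still between calls to the robot, and variables do not carry over. Pictures are saved under pics/ and viewed, at most 10 in all, crops included, and the job is handed in when it is done.

Besides the shell and the picture viewer there is one more tool, called by a JSON object that holds its "method" and its "body". move_arm: Moves the arm, as the interface text tells. Its arguments: {"type":"object","properties":{"plan":{"type":"array"},"grip_force":{"type":"number"}},"required":["plan"]}

```bash
mkdir -p pics; cat > h.py <<'E'
from workcell import arm, imaging, job_done, masks_of, spot_point
import numpy as np, cv2
def world(f,p): return f["R"].T@(np.array(p)-f["t"])
def cloud(f,m):
    v,u=np.nonzero(m&(f["depth"]>0)); z=f["depth"][v,u]
    P=np.stack([(u-f["cx"])/f["fx"]*z,(v-f["cy"])/f["fy"]*z,z],1)
    return (P-f["t"])@f["R"]
def pix(f,X):
    c=f["R"]@np.array(X)+f["t"]; return np.round([c[0]/c[2]*f["fx"]+f["cx"],c[1]/c[2]*f["fy"]+f["cy"]],1)
np.set_printoptions(precision=4,suppress=True)
E
python3 - <<'E'
from h import *
s=arm.read_state(); print(s["clock"],s["position"],s["tool_rot"],s["gripper_width"],arm.pinch_z)
fr={}
for n in ["scene","top"]:
    f=imaging.grab_frame(n); fr[n]=f
    for t in ["plate","plate_web","sealer","deck","pin_left","pin_right","catch_roller","head_hinge","head_handle","timer","canister","ramekin","separator"]:
        r=spot_point(t,f)
        print(n,t,[(round(d["conf"],2),world(f,d["point"]),pix(f,world(f,d["point"]))) for d in r[:2]])
cv2.imwrite("pics/a.png",np.vstack([fr["scene"]["img"],fr["top"]["img"]])[:, :])
im=np.hstack([fr["scene"]["img"],fr["top"]["img"]]); cv2.imwrite("pics/a.png",cv2.resize(im,(800,300)))
E
```

```text
0.0 [0.2226 0.61   0.2257] [[-0.9395  0.3427 -0.0007]
 [ 0.3427  0.9395 -0.0018]
 [ 0.0001 -0.0019 -1.    ]] 0.09161636836534054 0.0188
scene plate [(0.7, array([0.54  , 0.2028, 0.0025]), array([331.4, 249.4])), (0.19, array([ 0.5298, -0.0579,  0.3108]), array([276.8, 145.8]))]
scene plate_web [(0.95, array([0.5401, 0.1975, 0.0153]), array([330.7, 246.9])), (0.73, array([0.7512, 0.0175, 0.0044]), array([244.8, 258.9]))]
scene sealer [(0.8, array([ 0.4975, -0.2238,  0.0019]), array([242.7, 168.5]))]
scene deck [(0.65, array([ 0.499 , -0.2219,  0.0654]), array([242.5, 158.8]))]
scene pin_left [(0.8, array([ 0.416 , -0.2083,  0.0888]), array([261.2, 142.8]))]
scene pin_right [(0.65, array([ 0.5764, -0.2386,  0.0885]), array([223.4, 165.9]))]
scene catch_roller [(0.74, array([ 0.5782, -0.2377,  0.0881]), array([223.2, 166.4])), (0.69, array([ 0.483 , -0.3123,  0.0731]), array([226.9, 141.1]))]
scene head_hinge [(0.89, array([ 0.5191, -0.1252,  0.094 ]), array([259.7, 173.1]))]
scene head_handle [(0.88, array([ 0.5288, -0.0609,  0.3109]), array([276.2, 145. ]))]
scene timer [(0.97, array(
[... 907 characters left out ...]
top catch_roller [(0.76, array([ 0.4833, -0.3112,  0.0674]), array([307.5, 214.7]))]
top head_hinge [(0.78, array([ 0.5104, -0.1245,  0.099 ]), array([249.4, 205.6])), (0.67, array([ 0.4819, -0.3114,  0.0701]), array([307.7, 215.1]))]
top head_handle [(0.93, array([ 0.5254, -0.059 ,  0.3089]), array([225.2, 194.2]))]
top timer [(0.93, array([ 0.7594, -0.2274, -0.0003]), array([278.4, 135.9]))]
top canister [(0.61, array([ 0.5822, -0.5378,  0.0005]), array([368.9, 186.6])), (0.44, array([ 0.7565, -0.2276,  0.0026]), array([278.5, 136.5]))]
top ramekin [(0.85, array([0.7505, 0.0211, 0.0011]), array([206.4, 137.8]))]
top separator [(0.57, array([0.7408, 0.2544, 0.0012]), array([137.8, 140.2]))]
```

View pics/a.png

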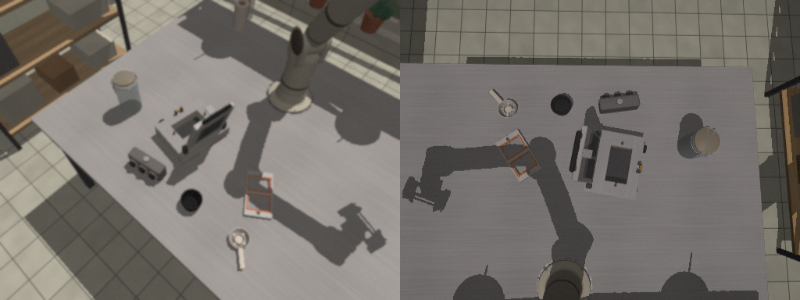

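The scene view shows the plate right of the sealer, the head open towards +y, and the canister far left. I'll get the plate's heading and the sealer's axes next.

```bash
cat >> h.py <<'E'
from scipy.spatial.transform import Rotation as Ro
def rel(target_p, yaw_y, s=None):
    """rows units to reach TCP target with tool z down and tool y along heading yaw_y (mod pi)"""
    s=s or arm.read_state(); R=s["tool_rot"]; best=None
    for k in (0,np.pi):
        a=yaw_y+k; y=np.array([np.cos(a),np.sin(a),0]); z=np.array([0,0,-1.]); T=np.stack([np.cross(y,z),y,z],1)
        rv=Ro.from_matrix(R.T@T).as_rotvec()
        if best is None or np.linalg.norm(rv)<np.linalg.norm(best): best=rv
    return R.T@(np.array(target_p)-s["position"])/0.4, best/(2*np.pi)
def platefit(f,zl=0.005,zh=0.022):
    m=masks_of("plate",f); print("conf",[round(d["conf"],2) for d in m[:2]])
    P=cloud(f,m[0]["mask"]); P=P[(P[:,2]>zl)&(P[:,2]<zh)]
    r=cv2.minAreaRect(P[:,:2].astype(np.float32)*1000)
    b=cv2.boxPoints(r); e=[b[1]-b[0],b[2]-b[1]]; e=max(e,key=np.linalg.norm)
    return np.array(r[0])/1000, r[1], np.arctan2(e[1],e[0])%np.pi, np.median(P[:,2])
E
python3 - <<'E'
from h import *
for n in ["scene","top"]:
    f=imaging.grab_frame(n); print(n,platefit(f))
    if n=="top":
        c,_,a,_=platefit(f); print(rel([c[0],c[1],0.25],a))
yl=np.array([0.413,-0.208])-np.array([0.5795,-0.236]); print("sealer yaw_y",np.arctan2(yl[1],yl[0]),np.linalg.norm(yl))
E
```

```text
conf [0.75, 0.44]
scene (array([0.5394, 0.1973]), (203.79974365234375, 110.53363800048828), np.float32(0.57873154), np.float64(0.014639315444260722))
conf [0.68, 0.67]
top (array([0.5398, 0.1999]), (201.99563598632812, 110.59207153320312), np.float32(0.5767432), np.float64(0.013702654767507278))
conf [0.68, 0.67]
(array([-1.0965, -0.6931, -0.0582]), array([ 0.    , -0.    ,  0.1025]))
sealer yaw_y 2.974983412462044 0.1688379400490305
```

{"method": "move_arm", "body": {"plan": [[[-0.99,-0.63,-0.05,0,0,0.1,0.65],[-0.99,-0.63,-0.05,0,0,0.1,0.65],[-0.99,-0.63,-0.05,0,0,0.1,0.65],[-0.99,-0.63,-0.05,0,0,0.1,0.65],[-0.99,-0.63,-0.05,0,0,0.1,0.65],[-0.99,-0.63,-0.05,0,0,0.1,0.65],[-0.99,-0.63,-0.05,0,0,0.1,0.65],[-0.99,-0.63,-0.05,0,0,0.1,0.65],[-0.99,-0.63,-0.05,0,0,0.1,0.65],[-0.99,-0.63,-0.05,0,0,0.1,0.65],[-0.99,-0.63,-0.05,0,0,0.1,0.65],[-0.99,-0.63,-0.05,0,0,0.1,0.65]]], "grip_force": 40}}

```text
clock: 2.85
position: [0.5082, 0.2384, 0.2467]
tool_rot: [[-0.558, 0.83, -0.0], [0.83, 0.558, 0.001], [0.001, -0.0, -1.0]]
contact_force: [-0.9, 0.7, 0.0]
gripper_width: 0.0597
finger_force: 0.0
```

```bash
python3 - <<'E'
from h import *
s=arm.read_state(); print(s["clock"],s["position"],s["joints"],s["contact_force"])
f=imaging.grab_frame("wrist"); print(platefit(f))
for t in ("plate_web","plate"): print(t,[(round(d["conf"],2),world(f,d["point"])) for d in spot_point(t,f)[:2]])
cv2.imwrite("pics/b.png",f["img"])
print(rel([.54,.1985,.1],.578))
E
```

```text
2.85 [0.5082 0.2384 0.2467] [-0.3702  0.2952 -0.1409  1.7638  0.0454  1.0859  0.0657] [-0.8626  0.7114  0.0483]
conf [0.83]
(array([0.5407, 0.199 ]), (200.0779571533203, 111.00102233886719), np.float32(0.5793118), np.float64(0.014249549648106916))
plate_web []
plate [(0.78, array([ 0.5401,  0.2002, -0.0012]))]
(array([-0.1321,  0.0094,  0.3666]), array([-0.    , -0.0001,  0.0029]))
```

View pics/b.png

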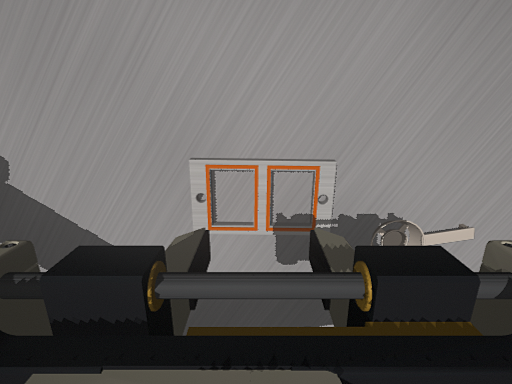

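The wrist view shows the plate whole, with the web near pixel (262,197). Its fitted size of 200 x 111 mm matches. Next I'll go down and grip.

{"method": "move_arm", "body": {"plan": [[[-0.126,0.0125,0.1,0,0,0.003,0.65],[-0.126,0.0125,0.3,0,0,0.003,0.65],[-0.126,0.0125,0.45,0,0,0.003,0.65],[-0.126,0.0125,0.5,0,0,0.003,0.65],[-0.126,0.0125,0.54,0,0,0.003,0.65],[-0.126,0.0125,0.57,0,0,0.003,0.65],[-0.126,0.0125,0.59,0,0,0.003,0.65],[-0.126,0.0125,0.603,0,0,0.003,0.65],[-0.126,0.0125,0.603,0,0,0.003,0.65]]]}}

```text
clock: 3.95
position: [0.5416, 0.2, 0.0066]
tool_rot: [[-0.543, 0.84, 0.002], [0.84, 0.543, 0.001], [-0.0, 0.002, -1.0]]
contact_force: [-0.7, 0.2, -0.6]
gripper_width: 0.0597
finger_force: 0.0
```

{"method": "move_arm", "body": {"plan": [[[0,0,0,0,0,0,0.4],[0,0,0,0,0,0,0.2],[0,0,0,0,0,0,0],[0,0,0,0,0,0,0],[0,0,0,0,0,0,0],[0,0,0,0,0,0,0],[0,0,0,0,0,0,0]]], "grip_force": 40}}

```text
clock: 4.65
position: [0.54, 0.1987, 0.0056]
tool_rot: [[-0.543, 0.84, -0.001], [0.84, 0.543, -0.001], [0.0, -0.002, -1.0]]
contact_force: [-3.3, -1.9, 5.8]
gripper_width: 0.0234
finger_force: 40.0
```

{"method": "move_arm", "body": {"plan": [[[0,0,-0.03,0,0,0,0],[0,0,-0.1,0,0,0,0],[0,0,-0.2,0,0,0,0],[0,0,-0.3,0,0,0,0],[0,0,-0.4,0,0,0,0],[0,0,-0.5,0,0,0,0],[0,0,-0.6,0,0,0,0],[0,0,-0.7,0,0,0,0],[0,0,-0.8,0,0,0,0],[0,0,-0.88,0,0,0,0],[0,0,-0.93,0,0,0,0],[0,0,-0.95,0,0,0,0]]]}}

```text
clock: 5.85
position: [0.5412, 0.1996, 0.3881]
tool_rot: [[-0.543, 0.84, 0.003], [0.84, 0.543, 0.002], [-0.001, 0.004, -1.0]]
contact_force: [-0.0, -0.6, -4.8]
gripper_width: 0.0232
finger_force: 40.0
```

```bash
python3 - <<'E'
from h import *
s=arm.read_state(); print(s["clock"],s["position"],s["joints"],s["contact_force"],s["gripper_width"],s["finger_force"])
f=imaging.grab_frame("top")
for t in ["head_handle","deck","pin_left","pin_right","head_hinge","catch_roller"]: print(t,[(round(d["conf"],2),world(f,d["point"])) for d in spot_point(t,f)[:2]])
print(rel([.505,-.225,.40],-.166))
E
```

```text
5.85 [0.5412 0.1996 0.3881] [-0.3058  0.2274 -0.1151  1.531   0.0264  1.3809  0.1512] [-0.0069 -0.5551 -4.835 ] 0.02316381895902595 39.99088704586029
head_handle [(0.8, array([ 0.5267, -0.059 ,  0.3094]))]
deck [(0.73, array([ 0.4993, -0.2203,  0.0638]))]
pin_left [(0.74, array([0.5397, 0.2031, 0.3773])), (0.68, array([ 0.4102, -0.2064,  0.0936]))]
pin_right [(0.62, array([ 0.583 , -0.2342,  0.0954]))]
head_hinge [(0.56, array([ 0.5126, -0.1221,  0.1038]))]
catch_roller [(0.89, array([ 0.4821, -0.3108,  0.0696]))]
(array([-0.8424, -0.6488, -0.0395]), array([-0.0005,  0.0001,  0.1177]))
```

{"method": "move_arm", "body": {"plan": [[[-0.08,-0.065,-0.04,0,0,0.012,0],[-0.17,-0.13,-0.04,0,0,0.024,0],[-0.26,-0.2,-0.04,0,0,0.036,0],[-0.35,-0.27,-0.04,0,0,0.048,0],[-0.44,-0.34,-0.04,0,0,0.06,0],[-0.53,-0.41,-0.04,0,0,0.072,0],[-0.62,-0.48,-0.04,0,0,0.084,0],[-0.71,-0.545,-0.04,0,0,0.096,0],[-0.79,-0.61,-0.04,0,0,0.108,0],[-0.842,-0.649,-0.04,0,0,0.1177,0],[-0.842,-0.649,-0.04,0,0,0.1177,0],[-0.842,-0.649,-0.04,0,0,0.1177,0]]]}}

```text
clock: 7.4
position: [0.5055, -0.2242, 0.4007]
tool_rot: [[0.165, 0.986, -0.001], [0.986, -0.165, 0.001], [0.001, -0.001, -1.0]]
contact_force: [-0.5, 0.3, -5.2]
gripper_width: 0.023
finger_force: 40.0
```

```bash
python3 - <<'E'
from h import *
s=arm.read_state(); print(s["clock"],s["position"],s["tool_rot"],s["joints"])
for n in ("wrist","top","scene"):
    f=imaging.grab_frame(n); cv2.imwrite("pics/c_%s.png"%n,f["img"])
    for t in ["plate","plate_web","deck","pin_left","pin_right","head_hinge","catch_roller","head_handle"]: print(n,t,[(round(d["conf"],2),world(f,d["point"])) for d in spot_point(t,f)[:2]])
    if n=="wrist": print(platefit(f,.38,.44))
a=cv2.imread("pics/c_wrist.png"); b=cv2.imread("pics/c_scene.png"); b=cv2.resize(b[60:300,80:400],(512,384))
cv2.imwrite("pics/c.png",cv2.resize(np.hstack([a,b]),(800,300)))
E
```

```text
7.4 [ 0.5055 -0.2242  0.4007] [[ 0.1654  0.9862 -0.0012]
 [ 0.9862 -0.1654  0.0014]
 [ 0.0012 -0.0014 -1.    ]] [ 0.1516  0.1768  0.2561  1.5716 -0.046   1.4007  0.2456]
wrist plate [(0.85, array([ 0.5078, -0.2241,  0.3955])), (0.69, array([ 0.5057, -0.2192,  0.4053]))]
wrist plate_web [(0.84, array([ 0.5057, -0.2217,  0.4051])), (0.61, array([ 0.5021, -0.222 ,  0.0632]))]
wrist deck [(0.65, array([ 0.4972, -0.2251,  0.064 ]))]
wrist pin_left [(0.69, array([ 0.411 , -0.2089,  0.0897])), (0.42, array([ 0.5069, -0.2239,  0.3955]))]
wrist pin_right [(0.74, array([ 0.5871, -0.2377,  0.0896]))]
wrist head_hinge [(0.7, array([ 0.5171, -0.1241,  0.0959]))]
wrist catch_roller [(0.57, array([ 0.5021, -0.2223,  0.0633]))]
wrist head_handle []
conf [0.96]
(array([ 0.5074, -0.2233]), (110.96001434326172, 201.52044677734375), np.float32(2.9802723), np.float64(0.40906954925024863))
top plate [(0.93, array([ 0.5058, -0.2211,  0.3934]))]
top plate_web [(0.6, array([ 0.5028, -0.2205,  0.4078]))]
top deck [(0.63, array([ 0.4961, -0.2226,  0.0655])), (0.43, array([ 0.4994, -0.2208,  0.0002]))]
top pin_left [(0.89, array([ 0.4099, -0.2082,  0.0922]))]
top pin_right [(0.65, array([ 0.584 , -0.2324,  0.097 ]))]
top head_hinge [(0.73, array([ 0.5127, -0.1238,  0.1026])), (0.39, array([ 0.5055, -0.2199,  0.4113]))]
top catch_roller []
top head_handle [(0.68, array([ 0.5278, -0.0573,  0.31  ]))]
scene plate []
scene plate_web [(0.63, array([ 0.5043, -0.2235,  0.4125]))]
scene deck [(0.89, array([ 0.498 , -0.2239,  0.0616]))]
scene pin_left [(0.67, array([ 0.4157, -0.2108,  0.0889]))]
scene pin_right [(0.97, array([ 0.5805, -0.2375,  0.0879]))]
scene head_hinge []
scene catch_roller [(0.78, array([ 0.4795, -0.3108,  0.0695]))]
scene head_handle [(0.68, array([ 0.5263, -0.0584,  0.3099]))]
```

View pics/c.png

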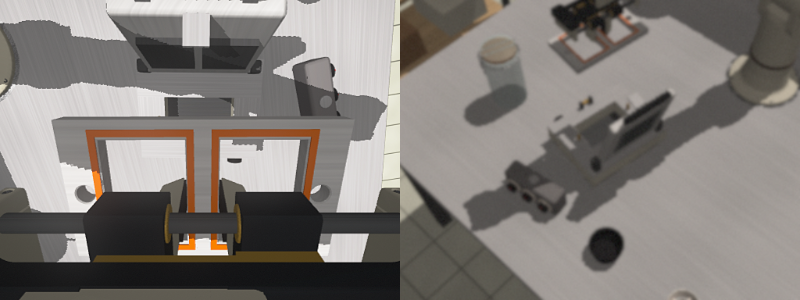

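```bash
python3 - <<'E'
from h import *
yaw=2.975; Y=np.array([np.cos(yaw),np.sin(yaw)]); X=np.array([Y[1],-Y[0]]); c=np.array([.498,-.2215])
for n in ("top","scene","wrist"):
    f=imaging.grab_frame(n); P=cloud(f,np.ones((384,512),bool))
    L=np.stack([(P[:,:2]-c)@X,(P[:,:2]-c)@Y,P[:,2]],1)*1000
    cam=-f["R"].T@f["t"]; print(n,"cam",cam, "mm/px",round(1000*np.linalg.norm(cam-[.5,-.22,.065])/f["fx"],2))
    for y0 in (86,-86):
        q=L[(abs(L[:,0])<16)&(abs(L[:,1]-y0)<16)&(L[:,2]>71)&(L[:,2]<96)]
        print(" pin",y0,len(q),q.mean(0) if len(q) else 0)
    d=L[(abs(L[:,0])<140)&(abs(L[:,1])<150)&(abs(L[:,2]-65)<4)]
    if len(d)<50: continue
    print(" deck z",np.median(d[:,2]),len(d))
    # edges: outer y at several x, outer x front, well edges
    for x0 in (-70,-60,60,70):
        r=d[abs(d[:,0]-x0)<5]; print("  x",x0,len(r),r[:,1].min() if len(r) else 0,r[:,1].max() if len(r) else 0)
    for y0 in (-110,-95,-50,0,50,95,110):
        r=d[abs(d[:,1]-y0)<6]; 
        if len(r)<5: continue
        a=r[r[:,0]<-20]; b=r[(r[:,0]>0)]
        print("  y",y0,len(r),"front",r[:,0].min(),"well front",a[:,0].max() if len(a) else 0,"well rear",b[:,0].min() if len(b) else 0)
E
```

```text
top cam [ 0.435  -0.1012  1.2231] mm/px 3.22
 pin 86 0 0
 pin -86 6 [  1.0066 -84.2271  84.0553]
 deck z 64.93157145970397 1474
  x -70 0 0 0
  x -60 0 0 0
  x 60 233 -128.93985243586508 128.40007088577528
  x 70 231 -130.11797413774272 129.20785238898304
  y -110 78 front -4.372775353528029 well front 0 well rear 1.815960694708772
  y -95 80 front -3.7803023841168244 well front 0 well rear 0.031942567346820536
  y -50 54 front 44.33128116648891 well front 0 well rear 44.33128116648891
  y 0 53 front 46.28129653726714 well front 0 well rear 46.28129653726714
  y 50 52 front 46.00350704904854 well front 0 well rear 46.00350704904854
  y 95 91 front 2.6440955065645535 well front 0 well rear 2.6440955065645535
  y 110 103 front 6.170333290735576 well front 0 well rear 6.170333290735576
scene cam [1.115  0.3631 1.2359] mm/px 3.51
 pin 86 12 [-0.5587 84.191  80.8606]
 pin -86 12 [ -0.4839 -88.8841  79.4315]
 deck z 65.25082808596397 1613
  x -70 141 -129.76514869257525 127.70529441967763
  x -60 147 -130.51446284371627 129.47028809050985
  x 60 46 -131.8042425871827 -60.12895828183301
  x
[... 957 characters left out ...]
828546547
  x 70 958 -131.4714775376674 127.44576811893077
  y -110 554 front -92.51269452935945 well front -49.462580546384025 well rear 4.321276559208911
  y -95 564 front -92.33906986341472 well front -49.35568679059505 well rear 4.290145424523999
  y -50 324 front -90.84496682927626 well front -49.40621781687002 well rear 43.88562459075625
  y 0 245 front 43.86699590969057 well front 0 well rear 43.86699590969057
  y 50 382 front -90.72137829220098 well front -49.49551037130247 well rear 45.48289581281371
  y 95 561 front -88.9808751560516 well front -49.7061701088862 well rear 4.15855042557648
  y 110 556 front -89.24716015438753 well front -49.36798233390647 well rear 4.012640823024705
```

{"method": "move_arm", "body": {"plan": [[[0,-0.01,0.04,0,0,0.0025,0],[0,-0.019,0.12,0,0,0.0025,0],[0,-0.019,0.2,0,0,0.0025,0],[0,-0.019,0.28,0,0,0.0025,0],[0,-0.019,0.36,0,0,0.0025,0],[0,-0.019,0.44,0,0,0.0025,0],[0,-0.019,0.52,0,0,0.0025,0],[0,-0.019,0.59,0,0,0.0025,0],[0,-0.019,0.65,0,0,0.0025,0],[0,-0.019,0.69,0,0,0.0025,0],[0,-0.019,0.71,0,0,0.0025,0],[0,-0.019,0.71,0,0,0.0025,0]]]}}

```text
clock: 10.15
position: [0.4975, -0.2231, 0.1166]
tool_rot: [[0.18, 0.984, -0.002], [0.984, -0.18, 0.001], [0.0, -0.002, -1.0]]
contact_force: [-0.3, -0.6, -5.5]
gripper_width: 0.0232
finger_force: 40.0
```

```bash
python3 - <<'E'
from h import *
s=arm.read_state(); print(s["clock"],s["position"],s["tool_rot"],s["contact_force"])
Yt=-s["tool_rot"][:2,1]; Xt=s["tool_rot"][:2,0]; c=s["position"][:2]
F={}
for n in ("wrist","scene","top"):
    f=imaging.grab_frame(n); cv2.imwrite("pics/d_%s.png"%n,f["img"]); F[n]=f
    for t in ["plate","pin_left","pin_right","deck","catch_roller"]: print(n,t,[(round(d["conf"],2),world(f,d["point"])) for d in spot_point(t,f)[:2]])
    try: r=platefit(f,.108,.13); print(n,r,"plate local",(r[0]-c)@np.stack([Xt,Yt],1)*1000)
    except Exception as e: print(e)
    P=cloud(f,np.ones((384,512),bool)); L=np.stack([(P[:,:2]-c)@Xt,(P[:,:2]-c)@Yt,P[:,2]],1)*1000
    d=L[(abs(L[:,0])<140)&(abs(L[:,1])<150)&(abs(L[:,2]-65)<4)]
    for x0 in (-80,-70,-60,60,70,80):
        r=d[abs(d[:,0]-x0)<5]; 
        if len(r): print("  x",x0,len(r),r[:,1].min(),r[:,1].max())
    for y0 in (-120,-110,-50,50,110,120):
        r=d[abs(d[:,1]-y0)<5]; b=r[r[:,0]>0]
        if len(r): print("  y",y0,len(r),"front",r[:,0].min(),"wellrear",b[:,0].min() if len(b) else 0)
b=F["scene"]["img"]; u,v=pix(F["scene"],[.5,-.22,.1]).astype(int)
b=cv2.resize(b[v-48:v+48,u-64:u+64],(512,384),interpolation=cv2.INTER_CUBIC)
cv2.imwrite("pics/d.png",cv2.resize(np.hstack([F["wrist"]["img"],b]),(800,300)))
E
```

```text
10.15 [ 0.4975 -0.2231  0.1166] [[ 0.1803  0.9836 -0.0018]
 [ 0.9836 -0.1803  0.0006]
 [ 0.0003 -0.0019 -1.    ]] [-0.3452 -0.6028 -5.5196]
wrist plate [(0.76, array([ 0.4986, -0.2206,  0.1089]))]
wrist pin_left [(0.67, array([ 0.4138, -0.2062,  0.0904]))]
wrist pin_right [(0.72, array([ 0.5869, -0.2361,  0.0917]))]
wrist deck []
wrist catch_roller []
conf [0.82]
wrist (array([ 0.4993, -0.2224]), (111.09021759033203, 201.60797119140625), np.float32(2.9624913), np.float64(0.12499652018016509)) plate local [ 0.9573 -1.6397]
  x 60 5430 -131.34637906240587 129.62109156240402
  x 70 5286 -131.34754204482158 129.64543774708886
  x 80 6044 -131.04986205773676 129.33430052011465
  y -120 1025 front -28.6829232258292 wellrear 49.393438822742816
  y -110 994 front -29.561007631103426 wellrear 49.3273065226567
  y -50 1033 front 49.39746054903295 wellrear 49.39746054903295
  y 50 1025 front 49.432938974084095 wellrear 49.432938974084095
  y 110 1008 front -30.2483150720207 wellrear 48.72177693176748
  y 120 1005 front -27.110268862933317 wellrear 48.68263058440361
scene plate [(0.96, array([ 0
[... 1430 characters left out ...]
ocal [42.8375 -3.2187]
  x -80 15 -128.5839053471588 -114.77151592753104
  x -70 12 -129.14301878531313 -116.62994647481857
  x -60 7 -128.3964315245749 -121.72024464434608
  x 60 230 -129.62683145591203 129.35100783374966
  x 70 237 -128.87856721736497 129.86037218879602
  x 80 239 -128.90532174231592 129.52624525658837
  y -120 91 front -88.49822443727606 wellrear 27.1531082662992
  y -110 50 front -86.60894251537614 wellrear 29.33941268207732
  y -50 38 front 56.73188903771781 wellrear 56.73188903771781
  y 50 37 front 55.210047641355104 wellrear 55.210047641355104
  y 110 48 front 51.51837162916987 wellrear 51.51837162916987
  y 120 59 front 53.657923198829785 wellrear 53.657923198829785
```

View pics/d.png

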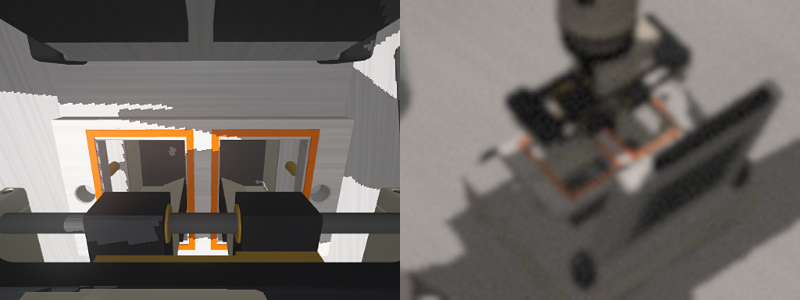

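```bash
python3 - <<'E'
from h import *
s=arm.read_state(); Yt=-s["tool_rot"][:2,1]; Xt=s["tool_rot"][:2,0]; c=s["position"][:2]
f=imaging.grab_frame("wrist"); cam=-f["R"].T@f["t"]; print("cam local",(cam[:2]-c)@Xt*1e3,(cam[:2]-c)@Yt*1e3,cam[2])
P=cloud(f,np.ones((384,512),bool)); L=np.stack([(P[:,:2]-c)@Xt,(P[:,:2]-c)@Yt,P[:,2]],1)*1000
for y0 in (86,-86):
    q=L[(abs(L[:,0])<25)&(abs(L[:,1]-y0)<25)&(L[:,2]>68)&(L[:,2]<95)]
    print("pin",y0,len(q))
    for z in range(68,95,3):
        r=q[(q[:,2]>=z)&(q[:,2]<z+3)]
        if len(r)>3: print("  ",z,len(r),"x",r[:,0].min(),r[:,0].max(),"y",r[:,1].min(),r[:,1].max())
# plate holes: plate-top points near holes; find hole boundary
p=L[(abs(L[:,2]-125)<2.5)]
print("plate x",p[:,0].min(),p[:,0].max(),"y",np.percentile(p[:,1],[.2,99.8]))
for y0 in (42,-42):
    r=p[abs(abs(p[:,1])-42)<20]; r=r[np.sign(r[:,1])==np.sign(y0)]; print("opening rear edge x",r[r[:,0]>0][:,0].min(),r[:,0].max())
for y0 in (86,-86):
    for x0 in (-4,-2,0,2,4,6,8):
        r=p[(abs(p[:,0]-x0)<1)&(abs(p[:,1]-y0)<13)]; 
        if len(r)<4: continue
        y=np.sort(r[:,1]); g=np.argmax(np.diff(y)); print("  hole",y0,x0,y[g],y[g+1])
E
```

```text
cam local 81.48134954626066 -1.4100588378480696 0.27543873087311416
pin 86 152
   68 28 x -1.6038231358375803 5.5288082753747805 y 80.38527726204659 87.07481519492465
   71 27 x -2.0342136120707495 5.792062233423066 y 80.32123663247982 87.17526310755626
   74 25 x -1.88180391767093 5.463267436640275 y 80.27682062205133 85.60442291159363
   77 32 x -2.7097735469945166 5.458166045165045 y 80.35550676930369 84.39587574461531
   80 33 x -2.9629034280734174 5.298391373207406 y 80.46383572343424 83.9980615572116
   83 7 x -0.4456693108268235 2.9505586343022245 y 81.82304533016773 82.23843859930034
pin -86 191
   68 25 x -0.9346053108936168 6.094333243772457 y -89.14568978010675 -81.50277794688488
   71 26 x -0.8529441486507959 6.005793874509834 y -88.73492755185698 -81.51328902136491
   74 29 x -0.7665886567961607 5.990099488722385 y -88.83775504797893 -81.55013717014587
   77 31 x -2.7466636847975896 5.815749273930974 y -87.64192964047723 -81.39244241452812
   80 44 x -1.6556974165291776 5.993345462238468 y -87.03405970734151 -81.79874741010202
   83 28 x -1.786451657572371 5.026425465322
[... 307 characters left out ...]
2123679
  hole 86 -4 81.30459653186104 86.55166410171671
  hole 86 -2 78.23770979938725 89.07582853572652
  hole 86 0 76.26631805264041 90.65217332097207
  hole 86 2 76.19857448384593 90.88531244534812
  hole 86 4 78.7286899596738 90.21965463771379
  hole 86 6 79.55889349343386 88.97231968232389
  hole 86 8 76.27883365438755 77.40669231267387
  hole -86 -4 -85.58553592849351 -83.67941847472632
  hole -86 -2 -92.28761770443538 -81.32057555753187
  hole -86 0 -93.29594777401974 -80.21829852314802
  hole -86 2 -93.7222195218777 -79.69954852960359
  hole -86 4 -93.86025498119537 -80.80278571494568
  hole -86 6 -92.09793953755644 -83.0347150876919
  hole -86 8 -90.04996299002842 -86.0249884252142
```

The pins and holes are both resolved in the wrist depth, and they agree to about 1 mm. Next I'll make a small correction and lower part way.

{"method": "move_arm", "body": {"plan": [[[-0.0008,-0.002,0,0,0,0,0],[-0.0008,-0.002,0.015,0,0,0,0],[-0.0008,-0.002,0.03,0,0,0,0],[-0.0008,-0.002,0.045,0,0,0,0],[-0.0008,-0.002,0.06,0,0,0,0],[-0.0008,-0.002,0.07,0,0,0,0],[-0.0008,-0.002,0.08,0,0,0,0],[-0.0008,-0.002,0.085,0,0,0,0],[-0.0008,-0.002,0.085,0,0,0,0]]]}}

```text
clock: 12.15
position: [0.497, -0.2234, 0.0832]
tool_rot: [[0.18, 0.984, -0.001], [0.984, -0.18, 0.0], [0.0, -0.001, -1.0]]
contact_force: [0.1, 0.6, -4.4]
gripper_width: 0.0233
finger_force: 40.0
```

{"method": "move_arm", "body": {"plan": [[[0,0,0.008,0,0,0,0],[0,0,0.016,0,0,0,0],[0,0,0.022,0,0,0,0],[0,0,0.027,0,0,0,0],[0,0,0.031,0,0,0,0],[0,0,0.033,0,0,0,0],[0,0,0.033,0,0,0,0]]]}}

```text
clock: 12.85
position: [0.4971, -0.2235, 0.0706]
tool_rot: [[0.18, 0.984, -0.0], [0.984, -0.18, 0.0], [0.0, -0.0, -1.0]]
contact_force: [-1.9, -0.3, -0.4]
gripper_width: 0.0233
finger_force: 40.0
```

{"method": "move_arm", "body": {"plan": [[[0,0,0.001,0,0,0,0.3],[0,0,0.001,0,0,0,0.4],[0,0,0.001,0,0,0,0.5],[0,0,0.001,0,0,0,0.6],[0,0,0.001,0,0,0,0.6],[0,0,0.001,0,0,0,0.6],[0,0,-0.05,0,0,0,0.6],[0,0,-0.1,0,0,0,0.6],[0,0,-0.15,0,0,0,0.6],[0,0,-0.15,0,0,0,0.6]]]}}

```text
clock: 13.85
position: [0.4992, -0.2244, 0.133]
tool_rot: [[0.181, 0.984, 0.005], [0.984, -0.181, -0.002], [-0.001, 0.005, -1.0]]
contact_force: [1.5, -0.7, 1.2]
gripper_width: 0.055
finger_force: 0.0
```

```bash
python3 - <<'E'
from h import *
s=arm.read_state(); print(s["clock"],s["position"],s["contact_force"],s["joints"])
f=imaging.grab_frame("wrist"); cv2.imwrite("pics/e.png",f["img"])
print(platefit(f,.07,.09))
m=masks_of("plate",f)[0]["mask"]; P=cloud(f,m); P=P[abs(P[:,2]-.079)<.008]
A=np.c_[P[:,:2]-P[:,:2].mean(0),np.ones(len(P))]; co=np.linalg.lstsq(A,P[:,2],rcond=None)[0]; print("tilt",co)
g=imaging.grab_frame("top")
for n,ff in (("w",f),("t",g)):
    for t in ("head_handle","deck"): print(n,t,[(round(d["conf"],2),world(ff,d["point"])) for d in spot_point(t,ff)[:2]])
E
```

```text
13.85 [ 0.4992 -0.2244  0.133 ] [ 1.5297 -0.6561  1.1851] [ 0.1871  0.404   0.2296  1.9156 -0.122   0.8301  0.2994]
conf [0.74]
(array([ 0.4986, -0.223 ]), (111.47635650634766, 200.87474060058594), np.float32(2.963555), np.float64(0.07913635026636281))
tilt [0.001  0.0022 0.0789]
w head_handle []
w deck []
t head_handle [(0.7, array([ 0.5261, -0.0601,  0.3116]))]
t deck [(0.76, array([ 0.4991, -0.2203,  0.066 ]))]
```

View pics/e.png

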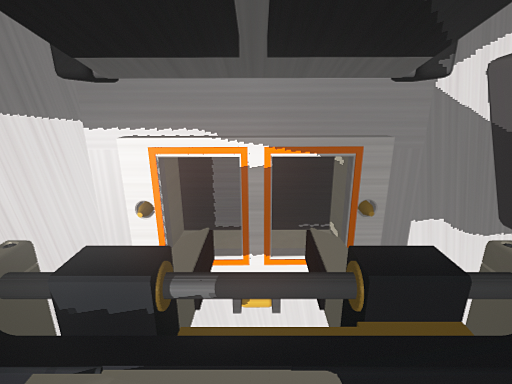

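The wrist view shows a pin in each hole at (144,209) and (367,207). The plate top is at 79 mm and level, so it is flush. Next I'll go up and over, to behind the handle.

{"method": "move_arm", "body": {"plan": [[[0,0,-0.12,0,0,0,0.55],[0,0,-0.24,0,0,0,0.3],[0,0,-0.36,0,0,0,0],[0,0,-0.48,0,0,0,0],[0,0,-0.6,0,0,0,0],[0,0,-0.65,0,0,0,0],[0.1,-0.001,-0.65,0,0,0,0],[0.22,-0.002,-0.65,0,0,0,0],[0.34,-0.003,-0.65,0,0,0,0],[0.46,-0.003,-0.65,0,0,0,0],[0.567,-0.003,-0.65,0,0,0,0],[0.567,-0.003,-0.65,0,0,0,0]]]}}

```text
clock: 15.45
position: [0.5372, 0.0082, 0.3895]
tool_rot: [[0.169, 0.986, -0.001], [0.986, -0.169, 0.004], [0.003, -0.002, -1.0]]
contact_force: [0.1, 0.2, -0.4]
gripper_width: 0.0005
finger_force: 0.0
```

```bash
python3 - <<'E'
from h import *
s=arm.read_state(); print(s["clock"],s["position"],s["contact_force"],s["gripper_width"])
f=imaging.grab_frame("scene")
print([(round(d["conf"],2),world(f,d["point"])) for d in spot_point("head_handle",f)[:2]])
Y=np.array([-.984,.179]); X=np.array([.179,.984]); print((s["position"][:2]-[.4985,-.2225])@np.stack([X,Y],1))
E
```

```text
15.45 [0.5372 0.0082 0.3895] [ 0.1423  0.164  -0.3603] 0.000504439450838614
[(0.97, array([ 0.5279, -0.0592,  0.3101]))]
[0.2339 0.0032]
```

{"method": "move_arm", "body": {"plan": [[[0,0,0.08,0,0,0,0],[0,0,0.16,0,0,0,0],[0,0,0.23,0,0,0,0],[0,0,0.23,0,0,0,0],[-0.07,0,0.23,0,0,0,0],[-0.11,0,0.23,0,0,0,0],[-0.16,0,0.23,0,0,0,0],[-0.21,0,0.23,0,0,0,0],[-0.26,0,0.23,0,0,0,0],[-0.31,0,0.23,0,0,0,0],[-0.36,0,0.23,0,0,0,0],[-0.39,0,0.23,0,0,0,0]]]}}

```text
clock: 16.75
position: [0.5089, -0.1554, 0.2997]
tool_rot: [[0.183, 0.983, 0.002], [0.983, -0.183, 0.0], [0.001, 0.002, -1.0]]
contact_force: [1.0, 3.2, -3.3]
gripper_width: 0.0003
finger_force: 1.8
```

```bash
python3 - <<'E'
from h import *
s=arm.read_state(); print(s["clock"],s["position"],s["contact_force"])
f=imaging.grab_frame("scene"); Y=np.array([-.984,.179]); X=np.array([.179,.984]); S=np.stack([X,Y],1); c=[.4985,-.2225]
for d in spot_point("head_handle",f)[:2]: w=world(f,d["point"]); print(round(d["conf"],2),(w[:2]-c)@S,w[2])
print("tcp",(s["position"][:2]-c)@S)
E
```

```text
16.75 [ 0.5089 -0.1554  0.2997] [ 1.0236  3.211  -3.2565]
0.59 [ 0.0451 -0.0011] 0.315835803252828
tcp [0.0679 0.0018]
```

{"method": "move_arm", "body": {"plan": [[[-0.05,0,0.012,0,0,0,0],[-0.1,0,0.025,0,0,0,0],[-0.15,0,0.045,0,0,0,0],[-0.19,0,0.065,0,0,0,0],[-0.21,0,0.077,0,0,0,0],[-0.21,0,0.077,0,0,0,0],[-0.18,0,0.04,0,0,0,0],[-0.18,0,-0.03,0,0,0,0],[-0.18,0,-0.07,0,0,0,0],[-0.18,0,-0.07,0,0,0,0]]]}}

```text
clock: 17.85
position: [0.4982, -0.224, 0.3311]
tool_rot: [[0.179, 0.984, 0.007], [0.984, -0.179, -0.003], [-0.001, 0.008, -1.0]]
contact_force: [1.0, -0.3, 0.1]
gripper_width: 0.0004
finger_force: 0.0
```

```bash
python3 - <<'E'
from h import *
s=arm.read_state(); print(s["clock"],s["position"],s["contact_force"])
Y=np.array([-.984,.179]); X=np.array([.179,.984]); S=np.stack([X,Y],1); c=[.4985,-.2225]
for n in ("scene","top"):
    f=imaging.grab_frame(n)
    for d in spot_point("head_handle",f)[:2]: w=world(f,d["point"]); print(n,round(d["conf"],2),(w[:2]-c)@S,w[2])
print("tcp",(s["position"][:2]-c)@S)
E
```

```text
17.85 [ 0.4982 -0.224   0.3311] [ 1.0278 -0.2608  0.0636]
scene 0.61 [-0.0342  0.0015] 0.27541379735557076
top 0.41 [ 0.2853 -0.2064] -0.0002651476964856874
tcp [-0.0015 -0.    ]
```

{"method": "move_arm", "body": {"plan": [[[-0.09,0,0.04,0,0,0,0],[-0.1,0,0.09,0,0,0,0],[-0.111,0,0.141,0,0,0,0],[-0.15,0,0.18,0,0,0,0],[-0.185,0,0.222,0,0,0,0],[-0.218,0,0.267,0,0,0,0],[-0.245,0,0.316,0,0,0,0],[-0.267,0,0.367,0,0,0,0],[-0.284,0,0.42,0,0,0,0],[-0.294,0,0.46,0,0,0,0],[-0.294,0,0.46,0,0,0,0]]]}}

```text
clock: 19.15
position: [0.4712, -0.3449, 0.1405]
tool_rot: [[0.187, 0.982, -0.003], [0.982, -0.187, -0.003], [-0.004, -0.003, -1.0]]
contact_force: [0.0, 1.2, -0.4]
gripper_width: 0.0004
finger_force: 0.0
```

```bash
python3 - <<'E'
from h import *
s=arm.read_state(); print(s["clock"],s["position"],s["contact_force"])
Y=np.array([-.984,.179]); X=np.array([.179,.984]); S=np.stack([X,Y],1); c=[.4985,-.2225]
for n in ("scene","top"):
    f=imaging.grab_frame(n)
    for d in spot_point("head_handle",f)[:1]: w=world(f,d["point"]); print(n,round(d["conf"],2),(w[:2]-c)@S,w[2])
print("tcp",(s["position"][:2]-c)@S)
E
```

```text
19.15 [ 0.4712 -0.3449  0.1405] [ 0.0459  1.2155 -0.3518]
scene 0.9 [-0.1201  0.0002] 0.1318209443804004
top 0.78 [-0.1234 -0.0003] 0.13047751748523823
tcp [-0.1253  0.0049]
```

{"method": "move_arm", "body": {"plan": [[[0.008,0,0.01,0,0,0,0],[0.008,0,0.02,0,0,0,0],[0.008,0,0.03,0,0,0,0],[0.008,0,0.04,0,0,0,0],[0.008,0,0.05,0,0,0,0],[0.008,0,0.055,0,0,0,0],[0.008,0,0.06,0,0,0,0],[0.008,0,0.06,0,0,0,0],[0.008,0,0.06,0,0,0,0]]]}}

```text
clock: 20.25
position: [0.4756, -0.3373, 0.119]
tool_rot: [[0.18, 0.984, 0.001], [0.984, -0.18, -0.001], [-0.001, 0.001, -1.0]]
contact_force: [0.1, -0.1, 6.1]
gripper_width: 0.0006
finger_force: 3.0
```

```bash
python3 - <<'E'
from h import *
s=arm.read_state(); print(s["clock"],s["position"],s["contact_force"])
Y=np.array([-.984,.179]); X=np.array([.179,.984]); S=np.stack([X,Y],1); c=[.4985,-.2225]
for n in ("scene","top"):
    f=imaging.grab_frame(n)
    for d in spot_point("head_handle",f)[:1]: w=world(f,d["point"]); print(n,round(d["conf"],2),(w[:2]-c)@S,w[2])
print("tcp",(s["position"][:2]-c)@S)
E
```

```text
20.25 [ 0.4756 -0.3373  0.119 ] [ 0.0936 -0.1134  6.1389]
scene 0.63 [-0.1261 -0.0016] 0.11344286316989717
top 0.67 [-0.1256  0.0015] 0.10950737142380529
tcp [-0.1171  0.0019]
```

{"method": "move_arm", "body": {"plan": [[[0,0,0.004,0,0,0,0],[0,0,0.008,0,0,0,0],[0,0,0.008,0,0,0,0],[0,0,0.008,0,0,0,0]]]}}

```text
clock: 20.85
position: [0.4758, -0.3375, 0.1184]
tool_rot: [[0.18, 0.984, 0.002], [0.984, -0.18, -0.0], [-0.0, 0.002, -1.0]]
contact_force: [-6.9, 4.5, 25.2]
gripper_width: 0.0004
finger_force: 12.6
```

{"method": "move_arm", "body": {"plan": [[[0,0,-0.05,0,0,0,0],[0,0,-0.15,0,0,0,0],[0,0,-0.27,0,0,0,0],[0,0,-0.39,0,0,0,0],[0,0,-0.5,0,0,0,0],[0,0,-0.5,0,0,0,0],[0,0,-0.5,0,0,0,0],[0,0,-0.5,0,0,0,0]]]}}

```text
clock: 21.65
position: [0.4745, -0.336, 0.3134]
tool_rot: [[0.18, 0.984, -0.002], [0.984, -0.18, 0.002], [0.001, -0.003, -1.0]]
contact_force: [-0.3, 0.1, -0.2]
gripper_width: 0.0004
finger_force: 0.0
```

```bash
python3 - <<'E'
from h import *
s=arm.read_state(); print(s["clock"],s["position"],s["contact_force"])
Y=np.array([-.984,.179]); X=np.array([.179,.984]); S=np.stack([X,Y],1); c=[.4985,-.2225]
for n in ("scene","top","wrist"):
    f=imaging.grab_frame(n)
    for d in spot_point("head_handle",f)[:1]: w=world(f,d["point"]); print(n,round(d["conf"],2),(w[:2]-c)@S,w[2])
    P=cloud(f,np.ones((384,512),bool)); L=(P[:,:2]-c)@S
    k=(L[:,0]>-80)&(L[:,0]<60)&(abs(L[:,1])<80)&(P[:,2]>.095)&(P[:,2]<.14)
    if k.sum()>50: print(n,"slab z",np.median(P[k,2]),"slope",np.linalg.lstsq(np.c_[L[k],np.ones(k.sum())],P[k,2],rcond=None)[0],k.sum())
cv2.imwrite("pics/f.png",f["img"])
E
```

```text
21.65 [ 0.4745 -0.336   0.3134] [-0.2763  0.0908 -0.1662]
scene 0.56 [-0.1252 -0.0015] 0.10946540617040783
scene slab z 0.11524962840405792 slope [-0.0056 -0.0018  0.1151] 4417
top 0.66 [ 0.511 -0.155] -0.0024593923338205254
top slab z 0.11510174798840328 slope [-0.0053  0.0117  0.1149] 4768
wrist 0.84 [-0.119   0.0015] 0.11077857117060431
wrist slab z 0.11540951730284947 slope [ 0.0012 -0.0011  0.1154] 27663
```

View pics/f.png

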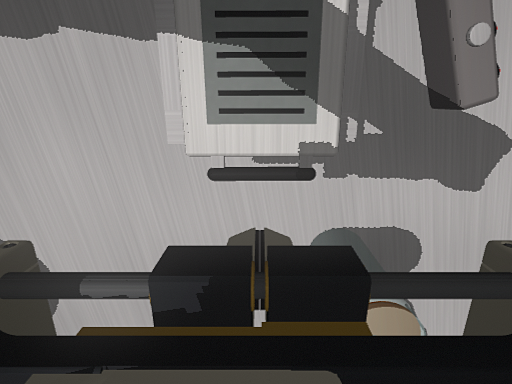

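The head lies level, with its upper face at 115 mm (98 + 17), so it is fully shut, and the arm is clear. I'm handing the job in.

```bash
python3 -c "
from h import *
print(job_done())"
```

```text
the job is handed in; nothing more can be done
None
```

The plate is flush on the deck over both pins and the head is shut, which held after I lifted the arm clear; none of the bystanders was touched, and I handed the job in at about 22 s, though the hand-in gave no verdict.

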